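Set out a seed lot for its record photograph

ROBOT

A 7-joint arm with a two-finger parallel gripper is mounted at the origin on the work surface; the furniture and walls round the work are solid. World frame = base frame: x ahead of the robot, y to its left, z up, the work surface at z = 0. Lengths are in m, angles in rad, forces in N, time in s.
With the tool pointing down it reaches from about 0.4 to 0.85 m from the base axis. Payload 6.9 kg.
Tool frame: the origin (TCP) lies midway between the tips of the shut fingers; the grasp point (between the pads) lies behind it (ctrl.pinch_z is the z of the grasp point in the tool frame, in m); z points along the fingers, y is the line along which they close (so a half turn about z gives the same grasp; the last joint's range is limited). The gripper opens to 85 mm and grips with 20 to 120 N. Pads are 22 mm wide; open, the fingers measure 114 mm over their backs; the gripper's body (76 mm by 85 mm) begins 54 mm behind the grasp point. The pads swing forward as they close: fully open they stand 13 mm farther back than shut.
Start: joints at [1.335, 0.507, -0.238, 1.5, 0.126, 1.149, -0.155], TCP at [0.209, -0.589, 0.231] pointing down, gripper open.
Joint ranges: [-3.08, 3.08], [-0.24, 2.05], [-1.43, 1.35], [0, 2.5], [-1.52, 4.66], [0.17, 1.96], [-2.89, 2.89]. Speed limits (rad/s): [2.39, 2.39, 3.14, 3.14, 3.14, 3.14, 3.14].

INTERFACE

Orientations are given as a unit quaternion [w, x, y, z].
In Python, from station import ctrl, get_state, vision, ticket, models gives the robot as it stands. Calls block until the motion is done:
- ctrl.movep(position, orientation): joint-space move of the TCP to a pose.
- ctrl.movel(position, frame=None, max_speed=0.15): straight line of the TCP; frame=None keeps the orientation; max_speed is the mean speed in m/s.
- ctrl.set_joints(angles): joint-space move.
- ctrl.ungrasp() and ctrl.close_gripper(force=None): open the fingers fully, or close them until they stop; force is the grip in N (None keeps the last).
- ctrl.pause(seconds).
- ctrl.ik(position, orientation): joint angles nearest the present ones, or None.
- get_state(): the state.
- vision.grab_frame(name): name is "scene" or "top" or "wrist"; returns (picture, depth): 400x640x3 uint8, blue, green, red; 400x640 float32, m along the optical axis (not along the pixel's ray), 0 where there is no reading.
- vision.camera_info(name): a dict with "mtx" (3x3 intrinsics, pixels), "dist_coeffs" ([k1, k2, p1, p2, k3] as OpenCV has them; the pictures are not rectified), "R" (3x3) and "t" (3): a world point X has camera coordinates R X + t; the wrist camera has in their place "hand_eye" (4x4, takes a point from camera to tool coordinates, whose origin is the TCP and whose axes are the flange's). Camera axes: x right, y down, z forward; pixel columns grow to the right and rows downward; lengths in m; the calibration is good to about 2 mm. A picture is of the moment at which its call begins: read the wrist's pose just before it. camera_info takes no time and is no camera call.
A pose or a line that the arm cannot do raises ctrl.Unreachable and nothing moves.
- ticket.close_job(): hands the job in; it is judged then, once.
Trained networks look in the newest picture that a camera, given by its name, has taken for a name from the list of things; names that differ only in an ending like _2 or _b are one class to them, and where a whole thing is asked for, a point or a joint stands for the part that bears it (a point fixed in the world has none). Each returns a list of dicts, best first, with "p" (0 to 1); they miss things now and then, are a little off and sometimes report something else, mostly with a low value. They report only what shows in the picture. A call takes as long as a camera call.
- models.recognise(camera, target): "point" ([column, row] in pixels, amid what is visible of it).
- models.masks_of(camera, target): "mask" (400x640 bool, what is visible of it) and "point" ([column, row] in pixels, amid what is visible of it).
The state is a dict: "time": time; "qpos": joint angles; "qd": joint speeds; "tau": joint torques, N m; "tcp_pos": TCP position; "eef_rot": TCP orientation; "contact_force": force on the tool from outside, world axes, zero at the start; "wrist_torque": the same for the moment, N m; "width": finger opening in m; "gripper_force": force on a finger pad.
Only numpy, scipy, OpenCV 4.12 (cv2) and the standard library are available. Lean on these libraries where they do the work, as an engineer would, in place of code of your own. Each camera call takes 0.05 s, during which the arm holds its last target. There are 200 camera calls.

TASK

Set out this seed lot for its record photograph: stand the black-lidded seed jar midway between the seed dish and the bench timer, in line with them, and stand the small vial on the middle of the jar's lid. Lay the pen in the middle of the half of the notebook nearer the robot and the forceps in the middle of its farther half, both lying along the notebook's long side. Keep the jar and the vial upright, and leave everything else where it is.

Things in the scene. Friction and masses are not known exactly. Their poses are not given: they have to be found in the camera images.
- jar: loose: round glass seed jar with a black screw lid (fixed on it), 64 mm diameter, 96 mm high, lid 54 mm diameter from 78 to 96 mm up with a flat top; about 0.2 kg. Origin: centre of its underside; z up. Grasp it by the lid or the body. Starts on the white sheet at the right, which is 4 mm thick; between dish and timer is the bare worktop (z = 0)
- vial: loose: small sample vial with a red screw cap, 27 mm wide, 56 mm high; its lower 47 mm grips like a 26 mm square upright block with faces across its x and y axes, the cap above is 22 mm diameter; light. Starts upright. Origin: centre of its underside; z up. Starts on the same 4 mm sheet
- pen: loose: white marker pen with a black cap, lying flat, 135 mm long (along its own y axis), 17 mm wide, 16 mm high. Origin: underside, middle of its length. The only pen here
- forceps: loose: fine steel forceps, shut, lying flat, 127 mm long (along its own y axis), 9 mm wide, 8 mm high. Origin: underside, middle of its length; pick up across the middle
- notebook: fixed: closed dark blue notebook lying flat, cover 208 mm long (its x axis, which points roughly to world +y) by 146 mm wide (its y axis, which points roughly towards the robot), top face 11 mm above the worktop. Origin: underside, within 2 mm of the middle of the cover. Nearer half: y from 0 to +71 mm; farther half: y from 0 to -75 mm
- dish: fixed: round flat petri dish of brown seeds, 96 mm diameter, 14 mm high. Origin: centre of its underside. Its x axis lies along the line through the timer (whose centre is 220 mm away, towards +x or -x of the dish, so farther from or nearer to the robot)
- timer: fixed: flat pale bench timer with three keys, 71 x 67 mm, 19 mm high. Origin: centre of its underside. Its centre is 220 mm from the dish's

How it is judged:
By the outcome, as a careful person would: the job done as asked, in the order asked, and still so for the second after the job is handed in, with the robot touching nothing.
It also fails if it takes over 104 s, if anything falls off the work surface, if the arm or the gripper's body presses on something with over 40 N, if the wrist force passes 120 N, or if a joint passes its speed limit or range.

## Working session

There is one attempt and no reset: what is moved stays moved. The work goes in short steps, each a Python script; the robot and the scene stay as the last script left them, time stands still between calls to the robot, and variables do not carry over. Pictures are saved under pics/ and viewed, at most 14 in all, crops included, and the job is handed in when it is done.

```bash
ls; mkdir -p pics
cat > h.py <<'E'
import numpy as np, cv2
from station import ctrl, get_state, vision, ticket, models
from scipy.spatial.transform import Rotation as Rn
def rays(name, px, st=None):
    ci=vision.camera_info(name); K=np.array(ci["mtx"]); d=np.array(ci["dist_coeffs"])
    n=cv2.undistortPoints(np.array(px,float).reshape(-1,1,2),K,d).reshape(-1,2)
    v=np.c_[n,np.ones(len(n))]
    if "R" in ci:
        R=np.array(ci["R"]);t=np.array(ci["t"]).ravel(); return -R.T@t, v@R
    H=np.array(ci["hand_eye"]); q=st["eef_rot"]
    Rt=Rn.from_quat([q[1],q[2],q[3],q[0]]).as_matrix()
    return np.array(st["tcp_pos"])+Rt@H[:3,3], v@(Rt@H[:3,:3]).T
def onplane(name,px,z,st=None):
    o,v=rays(name,px,st); return o+v*((z-o[2])/v[:,2])[:,None]
def withdepth(name,px,depth,st=None):
    o,v=rays(name,px,st); px=np.array(px).reshape(-1,2).astype(int)
    return o+v*depth[px[:,1],px[:,0]][:,None]
def maskpx(m):
    r,c=np.nonzero(m); return np.c_[c,r]
def quat(yaw): # tool down; finger-closing axis (tool y) at angle: tool x at yaw
    R=Rn.from_euler('z',yaw)*Rn.from_euler('x',np.pi); q=R.as_quat(); return [q[3],q[0],q[1],q[2]]
E
python3 - <<'E'
from h import *
s=get_state(); print(s["time"],s["tcp_pos"],s["eef_rot"],ctrl.pinch_z, s["width"])
import pickle; out={}
for cam in ["top","scene"]:
    im,d=vision.grab_frame(cam); cv2.imwrite(f"pics/{cam}0.png",im); out[cam]=(im,d)
    for n in ["jar","vial","pen","forceps","notebook","dish","timer"]:
        r=models.masks_of(cam,n); out[cam,n]=r
        for k in r[:2]:
            px=maskpx(k["mask"]); P=withdepth(cam,px,d); P=P[d[px[:,1],px[:,0]]>0]
            print(cam,n,round(k["p"],2),np.round(k["point"],1),len(px), np.round(np.median(P,0),4) if len(P) else None, np.round(np.percentile(P,[2,98],axis=0),3).tolist() if len(P) else None)
pickle.dump(out,open("o.pkl","wb"))
E
```

```text
pics
0.0 [ 0.20922623 -0.58840078  0.23045259] [-8.58401333e-04  9.85430657e-01  1.70075424e-01 -1.85198267e-04] -0.0187 0.08519767163271329
top jar 0.79 [432.2 210.4] 506 [ 0.4063 -0.3753  0.0934] [[0.38, -0.408, 0.006], [0.439, -0.354, 0.101]]
top vial 0.66 [397.6 230.3] 59 [ 0.3495 -0.2854  0.0556] [[0.341, -0.297, 0.019], [0.359, -0.278, 0.063]]
top pen 0.44 [309.  197.7] 202 [ 0.4647 -0.0151  0.0133] [[0.4, -0.021, 0.007], [0.528, -0.009, 0.019]]
top notebook 0.69 [226.3 195.7] 3225 [0.4734 0.236  0.0112] [[0.402, 0.134, 0.003], [0.549, 0.338, 0.016]]
top dish 0.58 [353.5 163.9] 158 [ 0.5628 -0.1572  0.0043] [[0.544, -0.182, -0.003], [0.583, -0.139, 0.012]]
top timer 0.79 [349.6 233.3] 481 [ 0.345  -0.1342  0.0161] [[0.312, -0.166, 0.011], [0.378, -0.105, 0.021]]
scene jar 0.7 [250.6 329.2] 1191 [ 0.4187 -0.3953  0.0973] [[0.387, -0.421, 0.005], [0.443, -0.362, 0.102]]
scene vial 0.6 [238.1 275.6] 194 [ 0.3559 -0.2978  0.0515] [[0.343, -0.308, 0.009], [0.364, -0.285, 0.064]]
scene pen 0.62 [325.7 187.1] 315 [ 0.4633 -0.021   0.0143] [[0.404, -0.027, 0.007], [0.525, -0.013, 0.019]]
scene forceps 0.66 [265.3 221.5] 854 [ 0.3469 -0.143   0.0172] [[0.312, -0.172, 0.001], [0.38, -0.109, 0.021]]
scene forceps 0.54 [329.7 157.9] 78 [0.4414 0.0643 0.0047] [[0.417, 0.059, -0.002], [0.463, 0.072, 0.011]]
scene notebook 0.91 [355.1 112.9] 3542 [0.4737 0.2241 0.0121] [[0.401, 0.125, 0.007], [0.544, 0.333, 0.016]]
scene dish 0.63 [341.5 254.5] 8 [ 0.5417 -0.1688  0.0039] [[0.539, -0.174, -0.002], [0.543, -0.163, 0.01]]
scene timer 0.62 [266.2 219. ] 821 [ 0.3468 -0.1443  0.0173] [[0.312, -0.172, 0.003], [0.379, -0.111, 0.021]]
```

Run:
```python
import cv2
a=cv2.imread("pics/top0.png")[110:290,120:480]; cv2.imwrite("pics/top0c.png",cv2.resize(a,None,fx=2.2,fy=2.2,interpolation=cv2.INTER_CUBIC))
```

```text
(no output)
```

View pics/top0c.png

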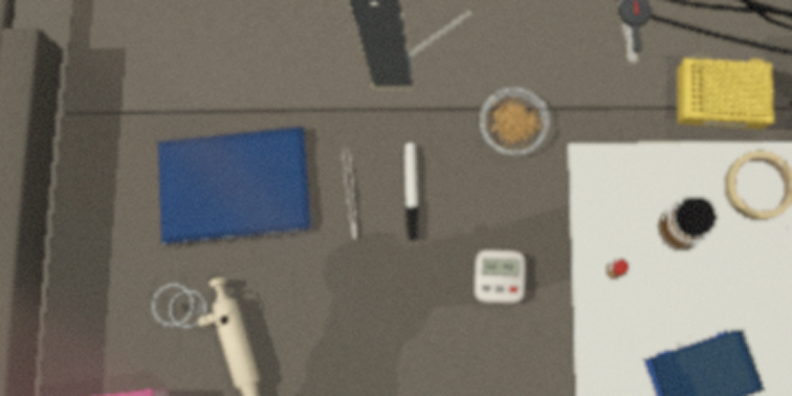

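View pics/scene0.png

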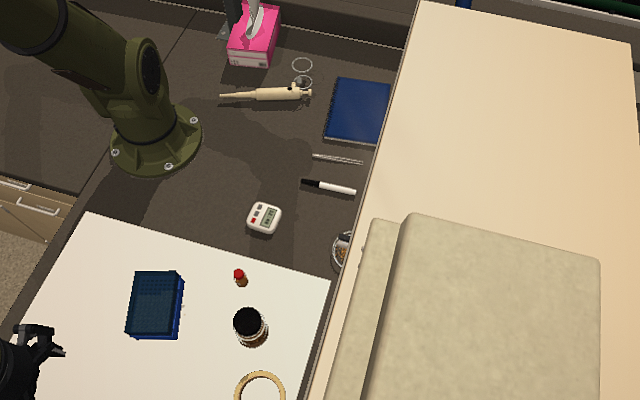

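```bash
cat >> h.py <<'E'
def look(target,yaw,h):
    H=np.array(vision.camera_info("wrist")["hand_eye"]); q=quat(yaw)
    R=Rn.from_quat([q[1],q[2],q[3],q[0]]).as_matrix()
    a=R@H[:3,2]; o=R@H[:3,3]; s=(target[2]-h-o[2])/a[2]
    return np.array(target)-o-a*s, q
def shoot(fn,names):
    ctrl.pause(0.15); st=get_state(); im,d=vision.grab_frame("wrist"); cv2.imwrite(f"pics/{fn}.png",im)
    out={}
    for n in names:
        r=models.masks_of("wrist",n); out[n]=r
        for k in r[:2]:
            px=maskpx(k["mask"]); P=withdepth("wrist",px,d,st); P=P[d[px[:,1],px[:,0]]>0]
            print(n,round(k["p"],2),np.round(k["point"],1),len(px), np.round(np.median(P,0),4) if len(P) else None, np.round(np.percentile(P,[2,98],axis=0),3).tolist() if len(P) else None)
    import pickle; pickle.dump((st,im,d,out),open(fn+".pkl","wb"))
    return st,im,d,out
E
python3 - <<'E'
from h import *
import pickle
o=pickle.load(open("o.pkl","rb")); d=o["scene"][1]
px=[(450,150),(410,20),(375,300),(500,230),(500,350),(340,390)]
print(np.round(withdepth("scene",px,d),3).tolist())
d=o["top"][1]
print(np.round(withdepth("top",[(130,200),(160,200),(20,200),(600,100),(300,60),(290,115)],d),3).tolist())
ci=vision.camera_info("wrist"); print(np.round(ci["hand_eye"],3).tolist(), np.round(ci["mtx"],0).tolist())
for n in ("top","scene"):
    c=vision.camera_info(n); print(n,np.round(-np.array(c["R"]).T@np.array(c["t"]).ravel(),3))
for yaw in (0.34,0,-.5,.8):
    p,q=look([0.38,-0.335,0.03],yaw,0.34); print(yaw,p,ctrl.ik(p,q))
p,q=look([0.38,-0.335,0.03],0.34,0.34)
ctrl.movep(p,q)
shoot("w1",["jar","vial"]); print(get_state()["time"])
E
```

```text
[[0.665, -0.196, 0.48], [0.547, 0.53, 0.082], [0.616, -0.429, 0.559], [0.735, -0.289, 0.481], [0.712, -0.451, 0.593], [0.606, -0.506, 0.559]]
[[0.443, 0.507, 0.076], [0.459, 0.448, -0.001], [0.361, 0.529, 0.48], [0.575, -0.657, 0.451], [0.641, -0.024, 0.48], [0.617, 0.015, 0.267]]
[[0.002, -0.949, -0.316, 0.081], [1.0, 0.002, -0.0, -0.001], [0.001, -0.316, 0.949, -0.143], [0.0, 0.0, 0.0, 1.0]] [[303.0, 0.0, 317.0], [0.0, 303.0, 195.0], [0.0, 0.0, 1.0]]
top [ 0.212 -0.076  1.183]
scene [ 0.603 -0.545  0.929]
0.34 [ 0.44563471 -0.31304862  0.34      ] [ 0.80612976  0.31746964 -0.34274448  1.51486146  0.10829189  1.32798225
 -0.77763877]
0 [ 0.44919793 -0.33619356  0.34      ] [ 0.7620446   0.33935841 -0.24114171  1.47440422  0.08179702  1.33769514
 -1.05556011]
-0.5 [ 0.44015467 -0.36922271  0.34      ] [ 0.73030805  0.35767162 -0.11347236  1.44079772  0.04068061  1.34541433
 -1.45593132]
0.8 [ 0.42906687 -0.28619201  0.34      ] [ 0.88997483  0.27915237 -0.47758774  1.58298317  0.13140743  1.31149402
 -0.37635431]
jar 0.79 [353.7 190.8] 2069 [ 0.4188 -0.3795  0.0976] [[0.387, -0.412, 0.004], [0.441, -0.355, 0.1]]
vial 0.65 [10.8 37. ] 1599 [0.4518 0.1335 0.0115] [[0.41, 0.124, 0.002], [0.495, 0.148, 0.014]]
vial 0.61 [286.2 203.1] 314 [ 0.356  -0.292   0.0544] [[0.343, -0.303, 0.014], [0.363, -0.281, 0.062]]
2.5167
```

View pics/w1.png

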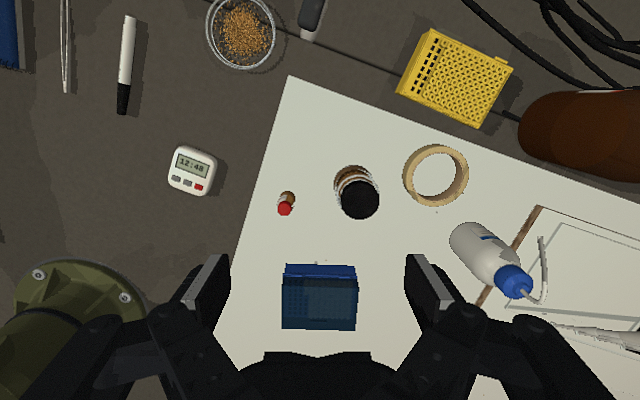

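```bash
cat >> h.py <<'E'
def topc(cam,mask,d,z,st=None,tol=0.006):
    px=maskpx(mask); P=withdepth(cam,px,d,st); k=(abs(P[:,2]-z)<tol)&(d[px[:,1],px[:,0]]>0)
    Q=onplane(cam,px[k],z,st)[:,:2].astype(np.float32)
    (c,r)=cv2.minEnclosingCircle(Q); R=cv2.minAreaRect(Q*1000)
    return "circ",np.round(c,4),round(r,4),"rect",np.round(R[0],1),np.round(R[1],1),round(R[2],1),"mean",np.round(Q.mean(0),4),len(Q)
E
python3 - <<'E'
from h import *
import pickle
o=pickle.load(open("o.pkl","rb"))
st,im,d,out=pickle.load(open("w1.pkl","rb"))
for c in("top","scene"):
    for n,z in(("jar",.1),("vial",.06),("timer",.019),("notebook",.011),("pen",.015)):
        print(c,n,*topc(c,o[c,n][0]["mask"],o[c][1],z))
print("w",*topc("wrist",out["jar"][0]["mask"],d,.1,st)); print("w",*topc("wrist",out["vial"][1]["mask"],d,.06,st))
p,q=look([0.45,-0.12,0.0],0.34,0.36); ctrl.movep(p,q)
st,im,d,o2=shoot("w2",["dish","timer","pen","forceps","jar","vial"])
for n,z in(("dish",.014),("timer",.019),("pen",.015),("forceps",.007),("jar",.1),("vial",.06)):
    for k in o2[n][:2]:
        try: print("w2",n,*topc("wrist",k["mask"],d,z,st))
        except Exception as e: print(n,e)
print(get_state()["time"])
E
```

```text
top jar circ [ 0.4117 -0.3818] 0.0266 rect [ 410.6 -383.4] [48.9 48.6] 89.5 mean [ 0.4113 -0.3828] 242
top vial circ [ 0.3495 -0.2882] 0.0097 rect [ 349.9 -289.1] [18.1 16.3] 55.2 mean [ 0.3498 -0.2889] 35
top timer circ [ 0.3459 -0.1347] 0.0395 rect [ 345.8 -135.7] [62.5 68.5] 88.8 mean [ 0.3452 -0.1351] 417
top notebook circ [0.4744 0.236 ] 0.1255 rect [474.1 235.3] [149.6 212.9] 4.6 mean [0.4741 0.2356] 3097
top pen circ [ 0.4635 -0.0135] 0.0669 rect [463.5 -15.1] [133.6  12.2] 0.3 mean [ 0.4629 -0.0149] 182
scene jar circ [ 0.4129 -0.3883] 0.0272 rect [ 412.8 -388. ] [51.9 53. ] 63.1 mean [ 0.413  -0.3885] 659
scene vial circ [ 0.3538 -0.2946] 0.0119 rect [ 352.8 -294.8] [21.1 20.9] 79.6 mean [ 0.353  -0.2948] 89
scene timer circ [ 0.3453 -0.1419] 0.0412 rect [ 346.2 -142.7] [65.2 69.3] 86.0 mean [ 0.3459 -0.1419] 727
scene notebook circ [0.4719 0.2315] 0.1263 rect [473.7 230.9] [150.8 217.2] 5.6 mean [0.4732 0.228 ] 3437
scene pen circ [ 0.4643 -0.0213] 0.0641 rect [464.3 -20.8] [128.   16.9] 2.1 mean [ 0.4646 -0.0207] 288
w circ [ 0.4123 -0.3849] 0.0272 rect [ 412.2 -384.6] [52.6 52.1] 23.1 mean [ 0.4125 -0.3848] 1180
w circ [ 0.3521 -0.2925] 0.0113 rect [ 352.2 -292.6] [20.7 19.6] 19.4 mean [ 0.3522 -0.2927] 159
3.9583
```

View pics/w2.png

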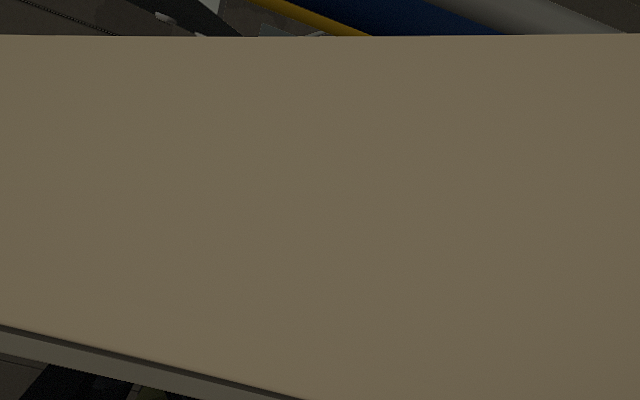

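Run:
```python
from h import *
import pickle
s=get_state(); print(s["tcp_pos"],s["contact_force"],s["time"],np.round(s["qpos"],3))
o=pickle.load(open("o.pkl","rb"))
ys=np.arange(-.6,.6,.1)
for c in("top","scene"):
    d=o[c][1]; g=np.stack(np.meshgrid(np.arange(640),np.arange(400)),-1).reshape(-1,2); P=withdepth(c,g,d)[d.ravel()>0]
    for lo,hi in((.46,.50),(.40,.46),(.25,.40),(.5,.7)):
        Q=P[(P[:,2]>lo)&(P[:,2]<hi)&(P[:,0]>.3)]
        print(c,lo,hi,[(round(y,1),round(float(np.percentile(q[:,0],1)),3),len(q)) for y in ys for q in [Q[abs(Q[:,1]-y)<.05]] if len(q)>15])
```

```text
[ 0.5312777  -0.09280274  0.35997784] [0.72845383 0.30741169 0.55787048] 3.9583 [ 0.433  0.308 -0.437  1.485  0.131  1.378 -1.243]
top 0.46 0.5 [(np.float64(-0.6), 0.573, 780), (np.float64(-0.5), 0.573, 844), (np.float64(-0.4), 0.574, 994), (np.float64(-0.3), 0.574, 4739), (np.float64(-0.2), 0.574, 4656), (np.float64(-0.1), 0.575, 4662), (np.float64(-0.0), 0.575, 4715), (np.float64(0.1), 0.574, 1470), (np.float64(0.4), 0.304, 5328), (np.float64(0.5), 0.303, 7725)]
top 0.4 0.46 [(np.float64(-0.6), 0.573, 264), (np.float64(-0.5), 0.573, 305), (np.float64(-0.4), 0.573, 161), (np.float64(-0.3), 0.573, 152), (np.float64(-0.2), 0.573, 172), (np.float64(-0.1), 0.574, 159), (np.float64(-0.0), 0.574, 178), (np.float64(0.1), 0.573, 47), (np.float64(0.4), 0.304, 719)]
top 0.25 0.4 [(np.float64(-0.5), 0.642, 95), (np.float64(-0.4), 0.642, 149), (np.float64(-0.3), 0.547, 529), (np.float64(-0.2), 0.64, 145), (np.float64(-0.1), 0.643, 161), (np.float64(-0.0), 0.615, 527), (np.float64(0.1), 0.641, 414), (np.float64(0.2), 0.642, 912), (np.float64(0.3), 0.641, 883), (np.float64(0.4), 0.64, 637), (np.float64(0.5), 0.305, 745)]
top 0.5 0.7 [(np.float64(-0.6), 0.592, 3775), (np.float64(-0.5), 0.592, 3963), (np.float64(-0.4), 0.592, 4308), (np.float64(-0.3), 0.595, 1051)]
scene 0.46 0.5 [(np.float64(-0.5), 0.575, 1241), (np.float64(-0.4), 0.576, 4949), (np.float64(-0.3), 0.577, 12237), (np.float64(-0.2), 0.578, 17744), (np.float64(-0.1), 0.579, 13840), (np.float64(-0.0), 0.579, 10855), (np.float64(0.1), 0.578, 2543)]
scene 0.4 0.46 []
scene 0.25 0.4 [(np.float64(-0.3), 0.548, 146), (np.float64(0.3), 0.643, 134)]
scene 0.5 0.7 [(np.float64(-0.5), 0.596, 15523), (np.float64(-0.4), 0.597, 27012)]
```

Run:
```python
from h import *
for yaw in (np.pi/2,1.2):
    p,q=look([0.44,0.0,0.0],yaw,0.32); r=ctrl.ik(p,q); print(yaw,p,None if r is None else np.round(r,2))
    if r is not None: break
# lift-free retreat: straight back first, away from the shelf
s=get_state(); ctrl.movel([0.44,-0.093,0.34],max_speed=0.2)
ctrl.movep(p,q)
st,im,d,o2=shoot("w3",["dish","timer","pen","forceps","notebook","jar","vial"])
for n,z in(("dish",.014),("timer",.019),("pen",.015),("forceps",.007),("notebook",.011),("jar",.1),("vial",.06)):
    for k in o2[n][:2]:
        try: print("w3",n,*topc("wrist",k["mask"],d,z,st))
        except Exception as e: print(n,e)
print(get_state()["time"])
```

```text
1.5707963267948966 [0.4411956  0.07252737 0.32      ] [ 0.4   0.2  -0.76  1.77  0.15  1.23 -0.4 ]
dish 0.64 [388.4 286. ] 911 [ 0.5602 -0.1615  0.0052] [[0.521, -0.204, -0.001], [0.588, -0.114, 0.015]]
dish 0.52 [328.4 205.8] 771 [ 0.4653 -0.0129  0.0142] [[0.4, -0.022, 0.007], [0.528, -0.007, 0.017]]
timer 0.93 [261.2 271.2] 1420 [ 0.346  -0.1304  0.0166] [[0.313, -0.165, 0.007], [0.379, -0.103, 0.019]]
pen 0.75 [331.4 203.8] 820 [ 0.4653 -0.0129  0.014 ] [[0.399, -0.027, -0.0], [0.528, -0.007, 0.017]]
forceps 0.64 [302.8 157.3] 104 [0.4222 0.0656 0.0059] [[0.401, 0.063, -0.001], [0.495, 0.078, 0.01]]
notebook 0.82 [340.2  55.4] 12464 [0.4754 0.2048 0.0118] [[0.404, 0.132, 0.01], [0.549, 0.266, 0.014]]
notebook 0.51 [262.1 272.1] 1485 [ 0.3462 -0.1301  0.0165] [[0.313, -0.165, 0.001], [0.379, -0.103, 0.019]]
vial 0.75 [265.5 346.3] 190 [ 0.3538 -0.2819  0.018 ] [[0.339, -0.302, 0.003], [0.379, -0.198, 0.115]]
w3 dish circ [ 0.5638 -0.1589] 0.0478 rect [ 550.7 -158.2] [93.3 67.5] 87.7 mean [ 0.5523 -0.1529] 247
w3 dish circ [ 0.4637 -0.0153] 0.068 rect [463.6 -13.1] [135.9  16. ] 2.4
[... 335 characters left out ...]
tebook circ [0.4776 0.2027] 0.1036 rect [476.5 202.3] [151.  146.2] 5.4 mean [0.4762 0.2029] 12357
w3 notebook circ [ 0.3456 -0.1364] 0.0441 rect [ 344.2 -135.5] [71.3 70.6] 87.7 mean [ 0.3459 -0.1327] 901
vial OpenCV(4.12.0) /io/opencv/modules/calib3d/src/undistort.dispatch.cpp:347: error: (-215:Assertion failed) CV_IS_MAT(_src) && CV_IS_MAT(_dst) && (_src->rows == 1 || _src->cols == 1) && (_dst->rows == 1 || _dst->cols == 1) && _src->cols + _src->rows - 1 == _dst->rows + _dst->cols - 1 && (CV_MAT_TYPE(_src->type) == CV_32FC2 || CV_MAT_TYPE(_src->type) == CV_64FC2) && (CV_MAT_TYPE(_dst->type) == CV_32FC2 || CV_MAT_TYPE(_dst->type) == CV_64FC2) in function 'cvUndistortPointsInternal'

5.8917
```

View pics/w3.png

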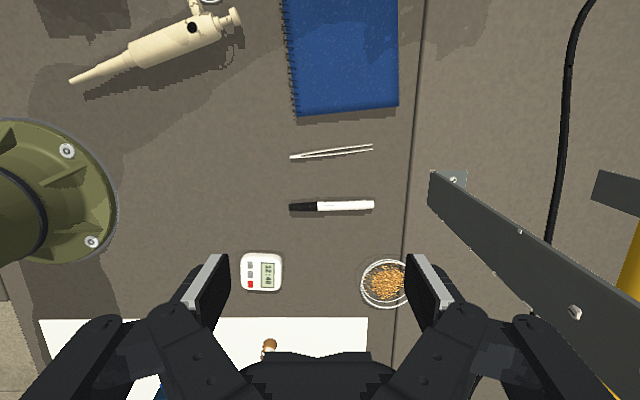

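Run:
```python
from h import *
import pickle
for fn,tp,dp,rr in(("w1",(192,171),(241,33),40),("w3",(261,271),(385,284),27)):
    st,im,d,_=pickle.load(open(fn+".pkl","rb"))
    g=np.stack(np.meshgrid(np.arange(640),np.arange(400)),-1).reshape(-1,2)
    P=withdepth("wrist",g,d,st); ok=(d.ravel()>0)
    def sel(c,r,lo,hi): return ok&(np.hypot(*(g-c).T)<r)&(P[:,2]>lo)&(P[:,2]<hi)
    k=sel(tp,35,.013,.024); R=cv2.minAreaRect(np.float32(onplane("wrist",g[k],.018,st)[:,:2]*1000)); print(fn,"timer",np.round(R[0],1),np.round(R[1],1),R[2])
    # dish: edges of the rim, fit known-radius circle at z=.007 (outer side seen)
    k=sel(dp,rr+4,.009,.018); Q=onplane("wrist",g[k],.014,st)[:,:2]
    r=np.hypot(*(Q-Q.mean(0)).T); print(fn,"dish n",k.sum(), np.round(cv2.minEnclosingCircle(np.float32(Q))[0],4),cv2.minEnclosingCircle(np.float32(Q))[1])
    # brown seeds centroid
    hsv=cv2.cvtColor(im,cv2.COLOR_BGR2HSV).reshape(-1,3); k=(np.hypot(*(g-dp).T)<rr)&(hsv[:,1]>90)&(hsv[:,0]>8)&(hsv[:,0]<28)
    Q=onplane("wrist",g[k],.005,st)[:,:2]; print("seeds",Q.mean(0),cv2.minEnclosingCircle(np.float32(Q)))
im=pickle.load(open("w1.pkl","rb"))[1]; im3=pickle.load(open("w3.pkl","rb"))[1]
a=cv2.resize(im[0:80,195:295],None,fx=4,fy=4,interpolation=cv2.INTER_CUBIC); b=cv2.resize(im3[245:325,340:440],None,fx=4,fy=4,interpolation=cv2.INTER_CUBIC)
cv2.imwrite("pics/dish.png",np.hstack([a,b]))
```

```text
w1 timer [ 347.6 -138.7] [64.6 70.3] 86.09039306640625
w1 dish n 456 [ 0.5648 -0.1599] 0.04783736541867256
seeds [ 0.56505381 -0.16085567] ((0.5655552744865417, -0.1611480712890625), 0.04731066897511482)
w3 timer [ 344.9 -133.1] [65.9 67.7] 87.66240692138672
w3 dish n 270 [ 0.5638 -0.1592] 0.04803133010864258
seeds [ 0.56253879 -0.15884352] ((0.5627577304840088, -0.15857554972171783), 0.04092422127723694)
```

View pics/dish.png

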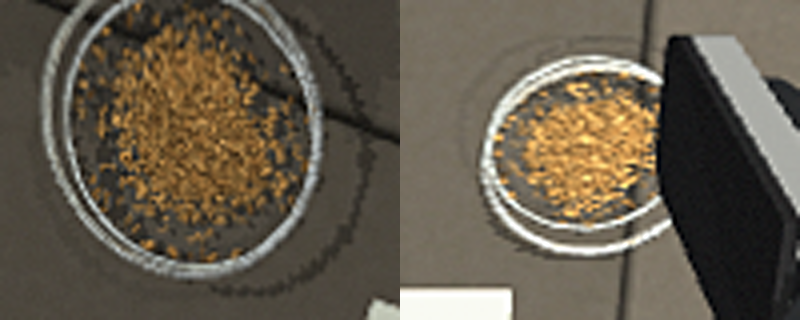

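```bash
cat >> h.py <<'E'
def rep(m):
    s=get_state(); print(m,"t%.1f"%s["time"],np.round(s["tcp_pos"],4),"w%.4f"%s["width"],"F",np.round(s["contact_force"],1),"g",np.round(s["gripper_force"],1))
E
python3 - <<'E'
from h import *
q=quat(0.34)
for p in ([.4123,-.385,.2],[.4123,-.385,.04],[.455,-.1476,.14],[.455,-.1476,.0365]): print(ctrl.ik(p,q) is not None)
ctrl.movep([.4123,-.385,.17],q); rep("above")
ctrl.movel([.4123,-.385,.04]); rep("down")
ctrl.close_gripper(40); ctrl.pause(.2); rep("closed")
ctrl.movel([.4123,-.385,.10],max_speed=.1); rep("lift")
E
```

```text
True
True
True
True
above t7.7 [ 0.4137 -0.3836  0.1706] w0.0855 F [ 0.6 -0.1  0.6] g 0.0
down t8.7 [ 0.4129 -0.3852  0.0408] w0.0854 F [ 0.1 -0.1 -0.1] g 0.0
closed t9.2 [ 0.4129 -0.3857  0.0414] w0.0611 F [0.  0.1 6.9] g 41.9
lift t10.0 [ 0.4119 -0.3848  0.0996] w0.0615 F [-0.3 -0.3 -2. ] g 43.8
```

Run:
```python
from h import *
ctrl.movel([.4123,-.385,.13],max_speed=.15)
ctrl.movel([.455,-.1476,.13],max_speed=.15); ctrl.movel([.455,-.1476,.05],max_speed=.12); rep("low")
ctrl.movel([.455,-.1476,.0365],max_speed=.04); ctrl.pause(.2); rep("placed")
ctrl.ungrasp(); ctrl.pause(.2); rep("open")
ctrl.movel([.455,-.1476,.15],max_speed=.12)
p,q=look([0.40,-0.2,0.03],0.34,0.34); print(p)
ctrl.movep(p,q)
st,im,d,o2=shoot("w4",["jar","vial","timer","dish"])
for n,z in(("jar",.096),("vial",.06),("timer",.018),("dish",.014)):
    for k in o2[n][:1]:
        try: print("w4",n,*topc("wrist",k["mask"],d,z,st))
        except Exception as e: print(n,"err")
rep("")
```

```text
low t12.9 [ 0.4554 -0.1477  0.0504] w0.0612 F [-0.   0.7 -1.8] g 44.0
placed t13.6 [ 0.4557 -0.148   0.0371] w0.0613 F [-1.9 -0.3  8.9] g 44.9
open t14.2 [ 0.455  -0.1476  0.0364] w0.0851 F [-0.3  1.4  0.2] g 0.0
[ 0.46563717 -0.17804829  0.34      ]
jar 0.56 [294.9 156.4] 1816 [ 0.4604 -0.1476  0.0942] [[0.43, -0.176, 0.003], [0.483, -0.12, 0.097]]
vial 0.85 [362.9 240.2] 384 [ 0.3562 -0.2897  0.0454] [[0.328, -0.307, 0.004], [0.364, -0.281, 0.062]]
timer 0.9 [270.4 205.7] 1582 [ 0.3478 -0.136   0.017 ] [[0.313, -0.167, 0.007], [0.379, -0.105, 0.02]]
dish 0.63 [328.9  82.1] 1811 [ 0.5653 -0.1561  0.0047] [[0.519, -0.201, -0.001], [0.606, -0.114, 0.016]]
dish 0.62 [215.1 110.8] 923 [ 0.4696 -0.0165  0.0145] [[0.402, -0.023, 0.003], [0.528, -0.007, 0.017]]
w4 jar circ [ 0.4538 -0.1473] 0.0264 rect [ 453.5 -147.1] [51.1 51.6] 19.6 mean [ 0.4542 -0.1471] 1265
w4 vial circ [ 0.3524 -0.2928] 0.0116 rect [ 352.7 -293. ] [22.5 20.2] 45.6 mean [ 0.3526 -0.2928] 149
w4 timer circ [ 0.3461 -0.1357] 0.0414 rect [ 346.4 -135.9] [64.8 70.7] 86.5 mean [ 0.3466 -0.1357] 1492
w4 dish circ [ 0.563  -0.1592] 0.0483 rect [ 563.9 -158.5] [93.3 95.1] 46.9 mean [ 0.5642 -0.1534] 433
 t16.4 [ 0.4655 -0.1779  0.3395] w0.0854 F [ 0.6 -0.4 -0.2] g 0.0
```

View pics/w4.png

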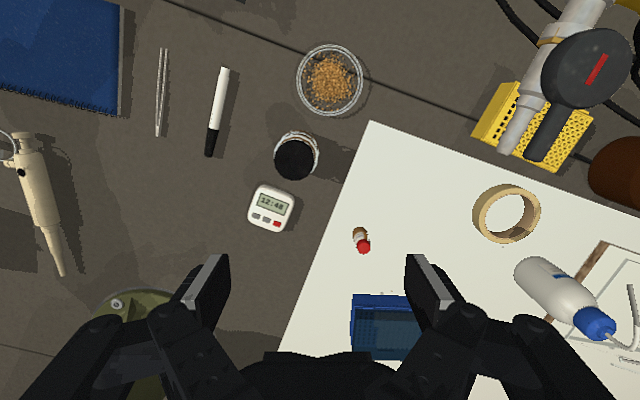

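Run:
```python
from h import *
p,q=look([0.3525,-.293,0.03],0.34,0.2); print(p,ctrl.ik(p,q) is not None)
ctrl.movep(p,q)
st,im,d,o=shoot("w5",["vial"])
for k in o["vial"][:1]: print(*topc("wrist",k["mask"],d,.06,st)); c=np.int32(k["point"])
c=np.clip(c,60,339); cv2.imwrite("pics/w5c.png",cv2.resize(im[c[1]-60:c[1]+60,c[0]-60:c[0]+60],None,fx=5,fy=5,interpolation=cv2.INTER_CUBIC)); print(c); rep("")
```

```text
[ 0.3742256  -0.28657231  0.2       ] TrueTraceback (most recent call last):
  File "<stdin>", line 6, in <module>
NameError: name 'c' is not defined
```

Run:
```python
from h import *
p,q=look([0.3525,-.293,0.03],0.34,0.2)
ci=vision.camera_info("wrist")
import pickle
st,im,d,o=pickle.load(open("w5.pkl","rb"))
g=np.stack(np.meshgrid(np.arange(640),np.arange(400)),-1).reshape(-1,2)
P=withdepth("wrist",g,d,st); k=(d.ravel()>0)&(abs(P[:,2]-.06)<.004)&(np.hypot(P[:,0]-.3525,P[:,1]+.293)<.03)
Q=onplane("wrist",g[k],.06,st); print(k.sum(),g[k].mean(0),cv2.minEnclosingCircle(np.float32(Q[:,:2])))
c=np.int32(g[k].mean(0)); cv2.imwrite("pics/w5c.png",cv2.resize(im[c[1]-60:c[1]+60,c[0]-60:c[0]+60],None,fx=5,fy=5,interpolation=cv2.INTER_CUBIC)); rep("")
```

```text
346 [315.86705202 207.28901734] ((0.3515315055847168, -0.2926713228225708), 0.010986200533807278)
 t17.5 [ 0.3755 -0.2861  0.2008] w0.0856 F [-0.2  0.  -0.9] g 0.0
```

View pics/w5c.png

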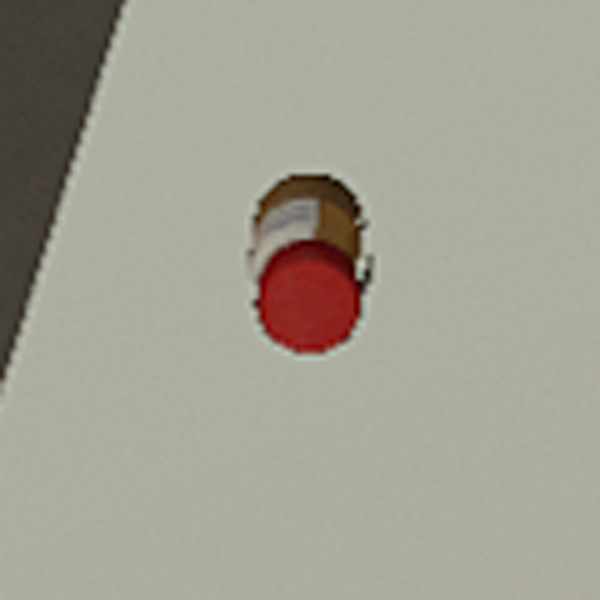

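Run:
```python
from h import *
q=quat(0.15)
for p in ([.352,-.2928,.012],[.4543,-.1474,.2],[.4543,-.1474,.104]): print(ctrl.ik(p,q) is not None)
ctrl.movep([.352,-.2928,.12],q)
ctrl.movel([.352,-.2928,.012],max_speed=.12); rep("down")
ctrl.close_gripper(20); ctrl.pause(.3); rep("closed")
s=get_state(); im,d=vision.grab_frame("wrist"); cv2.imwrite("pics/w6.png",im)
```

```text
True
True
True
down t19.0 [ 0.3525 -0.2931  0.0127] w0.0851 F [ 0.1  0.3 -0. ] g 0.0
closed t19.9 [ 0.3522 -0.2929  0.0123] w0.0264 F [-0.6 -0.3  4.8] g 24.1
```

View pics/w6.png

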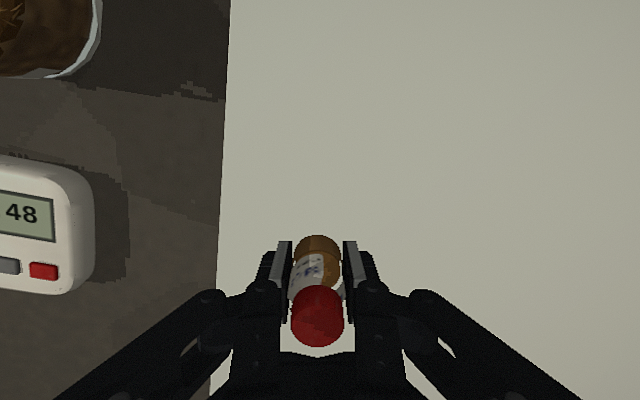

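Run:
```python
from h import *
ctrl.movel([.352,-.2928,.17],max_speed=.12); rep("lift")
ctrl.movel([.4543,-.1474,.17],max_speed=.12); ctrl.movel([.4543,-.1474,.115],max_speed=.08); ctrl.pause(.2); rep("near")
ctrl.movel([.4543,-.1474,.1047],max_speed=.03); ctrl.pause(.3); rep("placed")
ctrl.ungrasp(); ctrl.pause(.3); rep("open")
ctrl.movel([.4543,-.1474,.22],max_speed=.1)
p,q=look([0.40,-0.2,0.03],0.34,0.34); ctrl.movep(p,q)
st,im,d,o2=shoot("w7",["jar","vial"])
for n,z in(("jar",.096),("vial",.152)):
    for k in o2[n][:1]:
        try: print("w7",n,*topc("wrist",k["mask"],d,z,st))
        except Exception as e: print(n,"err")
g=np.stack(np.meshgrid(np.arange(640),np.arange(400)),-1).reshape(-1,2)
P=withdepth("wrist",g,d,st); near=(d.ravel()>0)&(np.hypot(P[:,0]-.4543,P[:,1]+.1474)<.05)
for z in(.096,.152):
    Q=P[near&(abs(P[:,2]-z)<.005)]; print(z,len(Q),cv2.minEnclosingCircle(np.float32(Q[:,:2])) if len(Q) else "", Q[:,2].mean() if len(Q) else "")
cv2.imwrite("pics/w7c.png",cv2.resize(im[80:280,180:420],None,fx=3,fy=3)); rep("")
```

```text
lift t21.4 [ 0.3517 -0.2926  0.1694] w0.0262 F [ 0.  -0.4 -0.9] g 23.5
near t24.1 [ 0.4546 -0.1475  0.1155] w0.0260 F [-0.2  0.7 -0.9] g 23.5
placed t24.9 [ 0.4544 -0.1474  0.1048] w0.0262 F [ 0.4  0.3 -0.3] g 23.5
open t25.8 [ 0.4543 -0.1474  0.1047] w0.0854 F [ 0.1 -0.9 -0.1] g 0.0
jar 0.92 [296.3 149.8] 1296 [ 0.467  -0.1502  0.0937] [[0.436, -0.176, 0.001], [0.483, -0.12, 0.096]]
jar 0.37 [332.3  81.2] 1114 [ 0.564  -0.1597  0.0049] [[0.532, -0.195, -0.001], [0.589, -0.135, 0.014]]
vial 0.82 [289.  166.1] 492 [ 0.4557 -0.1459  0.1503] [[0.442, -0.157, 0.102], [0.464, -0.135, 0.153]]
w7 jar circ [ 0.4538 -0.1471] 0.0266 rect [ 456.3 -147.7] [51.6 48. ] 80.7 mean [ 0.46   -0.1482] 779
w7 vial circ [ 0.4523 -0.1453] 0.0111 rect [ 452.6 -145.9] [20.7 20.3] 19.6 mean [ 0.4523 -0.1456] 280
0.096 799 ((0.45335671305656433, -0.1470862478017807), 0.02653089351952076) 0.0946976414758943
0.152 280 ((0.4513021409511566, -0.14555473625659943), 0.01074281707406044) 0.151294833125096
 t27.9 [ 0.4656 -0.1777  0.3391] w0.0857 F [ 0.1 -0.3 -0.5] g 0.0
```

View pics/w7c.png

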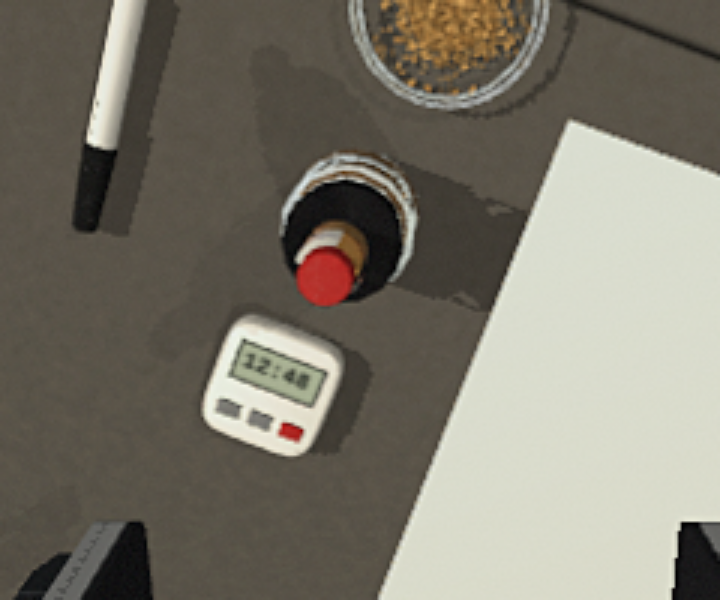

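```bash
cat > see.py <<'E'
from h import *
def see(fn,target,yaw,h):
    p,q=look(target,yaw,h); print(np.round(p,3),ctrl.ik(p,q) is not None); ctrl.movep(p,q)
    st,im,d,o=shoot(fn,["pen","forceps","notebook"])
    for n,zs in(("pen",(.015,.026)),("forceps",(.007,.018)),("notebook",(.011,))):
        for k in o[n][:2]:
            for z in zs:
                try: print(fn,n,z,*topc("wrist",k["mask"],d,z,st,.005))
                except Exception: pass
    rep(""); return st,im,d,o
E
python3 - <<'E'
from see import *
see("w8",[.47,.13,0],np.pi/2,.34)
E
```

```text
[0.471 0.209 0.34 ] True
pen 0.56 [312.6 275.2] 592 [ 0.4644 -0.0112  0.0137] [[0.401, -0.02, 0.006], [0.527, -0.006, 0.017]]
forceps 0.73 [301.7 232.5] 320 [0.4475 0.069  0.0022] [[0.403, 0.059, -0.001], [0.503, 0.079, 0.009]]
notebook 0.88 [317.7 127.8] 13664 [0.4735 0.2459 0.0117] [[0.401, 0.135, 0.01], [0.546, 0.336, 0.014]]
w8 pen 0.015 circ [ 0.4634 -0.011 ] 0.0668 rect [463.5 -11.7] [133.4  15.5] 1.5 mean [ 0.464  -0.0119] 503
w8 forceps 0.007 circ [0.4526 0.0679] 0.0522 rect [452.3  70.5] [104.2   9.5] 7.4 mean [0.443  0.0693] 164
w8 notebook 0.011 circ [0.4738 0.2347] 0.1273 rect [474.6 234.6] [149.9 211. ] 5.5 mean [0.4738 0.2422] 13599
 t29.7 [0.4714 0.2087 0.34  ] w0.0853 F [0.1 0.5 0. ] g 0.0
```

View pics/w8.png

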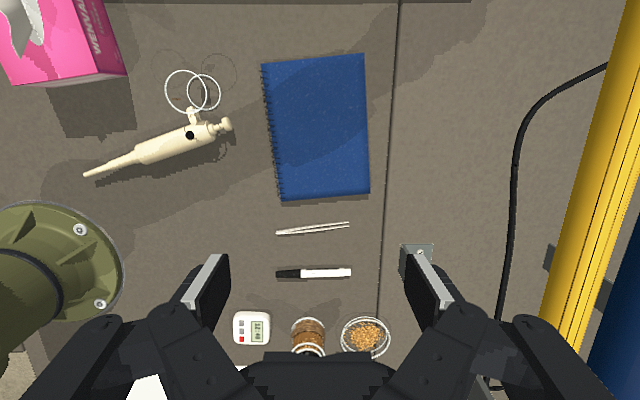

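Run:
```python
from h import *
import pickle
def fit(cam,im,st,fn):
    hsv=cv2.cvtColor(im,cv2.COLOR_BGR2HSV); m=((hsv[...,0]>100)&(hsv[...,0]<130)&(hsv[...,1]>120)).astype(np.uint8)
    c={"top":(226,195),"wrist":(317,128)}[cam]
    m=cv2.morphologyEx(m,cv2.MORPH_CLOSE,np.ones((3,3)));m=cv2.morphologyEx(m,cv2.MORPH_OPEN,np.ones((7,7)) if cam=="wrist" else np.ones((3,3))); n,l=cv2.connectedComponents(m); m=l==l[c[1],c[0]]
    Q=onplane(cam,maskpx(m),.011,st)[:,:2]; R=cv2.minAreaRect(np.float32(Q*1000)); print(fn,m.sum(),np.round(R[0],1),np.round(R[1],1),R[2],"mean",Q.mean(0)); print(np.round(cv2.boxPoints(R)).tolist())
st,im,d,o=pickle.load(open("w8.pkl","rb")); fit("wrist",im,st,"w8")
fit("top",pickle.load(open("o.pkl","rb"))["top"][0],None,"top")
e=onplane("wrist",[(275.5,232.5),(350,224.5)],.004,st); print("forceps ends",e,np.linalg.norm(e[1]-e[0]),e.mean(0))
px=maskpx(o["forceps"][0]["mask"]); Q=onplane("wrist",px,.005,st)[:,:2]; R=cv2.minAreaRect(np.float32(Q*1000)); print(R)
a=cv2.resize(im[45:245,250:380],None,fx=3,fy=3,interpolation=cv2.INTER_CUBIC)
cv2.imwrite("pics/w8c.png",a)
```

```text
w8 13382 [474.5 234.7] [147.1 209.3] 5.644650459289551 mean [0.47431734 0.24245119]
[[391.0, 332.0], [412.0, 123.0], [558.0, 138.0], [537.0, 346.0]]
top 251046 [528.8 -23.3] [2478.6 1433.9] 89.04835510253906 mean [ 0.47687649 -0.04756779]
[[-209.0, -1251.0], [1225.0, -1274.0], [1266.0, 1204.0], [-167.0, 1228.0]]
forceps ends [[0.39971483 0.06285995 0.004     ]
 [0.52845605 0.07773277 0.004     ]] 0.1295974631199148 [0.46408544 0.07029636 0.004     ]
((452.5515441894531, 69.9179458618164), (105.497314453125, 13.456229209899902), 7.837268829345703)
```

View pics/w8c.png

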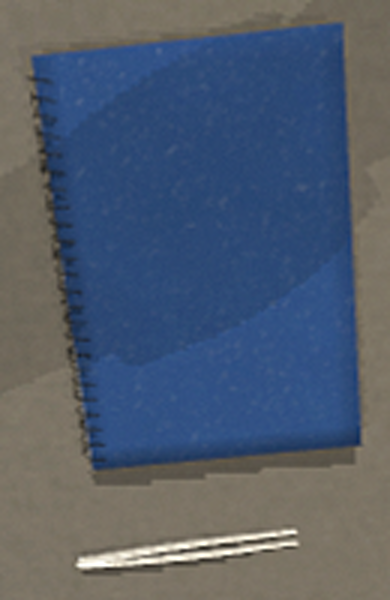

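```bash
cat > pp.py <<'E'
from h import *
def pick(x,y,yaw,z,force):
    q=quat(yaw); ctrl.movep([x,y,.12],q); ctrl.movel([x,y,z+.02],max_speed=.12); ctrl.movel([x,y,z],max_speed=.04); ctrl.pause(.1); rep("down")
    ctrl.close_gripper(force); ctrl.pause(.3); rep("closed")
    ctrl.movel([x,y,.12],max_speed=.12); ctrl.pause(.1); rep("lift")
def place(x,y,yaw,z):
    q=quat(yaw); ctrl.movep([x,y,.12],q); rep("over"); print(np.round(get_state()["qpos"],2))
    ctrl.movel([x,y,z+.02],max_speed=.12); ctrl.pause(.1); ctrl.movel([x,y,z],max_speed=.03); ctrl.pause(.3); rep("placed")
    ctrl.ungrasp(); ctrl.pause(.3); rep("open"); ctrl.movel([x,y,.15],max_speed=.12)
E
python3 - <<'E'
from pp import *
print(ctrl.ik([.4375,.2316,.014],quat(1.668)),ctrl.ik([.5101,.2387,.014],quat(1.668)))
pick(.4635,-.0132,.028,.0035,30)
im,d=vision.grab_frame("wrist"); cv2.imwrite("pics/w9.png",im)
E
```

```text
[-0.13439714  0.67248347 -0.61394184  2.08399586  0.69373972  0.59588362
 -1.14391137] [-0.0651328   0.75382718 -0.67342023  1.90368176  0.69282719  0.73192756
 -1.04795965]
down t32.6 [ 0.4636 -0.0131  0.0036] w0.0853 F [0.  0.4 0.8] g 0.0
closed t33.6 [ 0.4635 -0.0133  0.0037] w0.0147 F [-1.6 -1.   6.2] g 29.5
lift t34.8 [ 0.463  -0.0132  0.1193] w0.0142 F [ 0.6  0.6 -0.3] g 29.2
```

Run:
```python
from pp import *
place(.4375,.2316,1.668,.015)
im,d=vision.grab_frame("wrist")
pick(.464,.0703,.115,.002,25)
```

```text
over t35.8 [0.4377 0.2302 0.1195] w0.0145 F [-0.3 -0.9 -0.6] g 29.2
[ 0.09  0.58 -0.95  1.98  0.61  0.89 -1.1 ]
placed t37.9 [0.4376 0.2316 0.015 ] w0.0141 F [ 0.3 -1.3  0.1] g 29.2
open t38.9 [0.4375 0.2316 0.015 ] w0.0857 F [ 0.2  0.4 -0.5] g 0.0
down t42.8 [0.4641 0.0703 0.0021] w0.0856 F [-0.1  0.5  0.2] g 0.0
closed t43.8 [0.4641 0.0702 0.0021] w0.0071 F [-0.8 -0.3  2.4] g 25.0
lift t45.1 [0.4636 0.0703 0.1193] w0.0072 F [-0.2  0.5 -0.3] g 24.5
```

Run:
```python
from pp import *
place(.5101,.2387,1.668,.0137)
from see import see
import pickle
see("w10",[.47,.13,0],np.pi/2,.34)
st,im,d,o=pickle.load(open("w10.pkl","rb"))
hsv=cv2.cvtColor(im,cv2.COLOR_BGR2HSV)
cv2.imwrite("pics/w10c.png",cv2.resize(im[40:220,240:400],None,fx=3.3,fy=3.3,interpolation=cv2.INTER_CUBIC))
```

```text
over t46.0 [0.5098 0.2377 0.1193] w0.0070 F [-0.5 -0.4 -1.2] g 24.5
[ 0.1   0.68 -0.96  1.81  0.66  1.01 -1.04]
placed t48.1 [0.5102 0.2387 0.0138] w0.0072 F [-0.7 -0.5 -0.3] g 24.5
open t49.1 [0.5101 0.2387 0.0137] w0.0853 F [0.  0.3 0.4] g 0.0
[0.47  0.208 0.34 ] True
pen 0.78 [291.8 133.7] 925 [0.437  0.2368 0.0251] [[0.427, 0.169, 0.012], [0.447, 0.297, 0.028]]
forceps 0.54 [345.5 162.9] 35 [0.5154 0.1889 0.0185] [[0.514, 0.179, 0.012], [0.517, 0.196, 0.021]]
notebook 0.85 [322.3 126.3] 13218 [0.4782 0.2471 0.0117] [[0.399, 0.134, 0.01], [0.548, 0.337, 0.014]]
w10 pen 0.015 circ [0.4366 0.2292] 0.0619 rect [436.9 229.2] [ 17.5 122.7] 3.7 mean [0.4377 0.2251] 54
w10 pen 0.026 circ [0.4387 0.2329] 0.0668 rect [437.2 232.8] [ 14.6 133.4] 4.9 mean [0.4368 0.2364] 839
w10 forceps 0.007 circ [0.5154 0.1935] 0.0012 rect [515.4 193.5] [2.3 0. ] 135.6 mean [0.5154 0.1935] 2
w10 forceps 0.018 circ [0.5162 0.1886] 0.0096 rect [515.4 188.5] [ 3.1 19. ] 2.0 mean [0.5156 0.1872] 31
w10 notebook 0.011 circ [0.4748 0.2343] 0.128 rect [473.4 234.4] [152.5 211.3] 5.5 mean [0.4765 0.2432] 12850
 t51.6 [0.4697 0.2081 0.3392] w0.0852 F [-0.4  0.5  0.7] g 0.0
```

View pics/w10c.png

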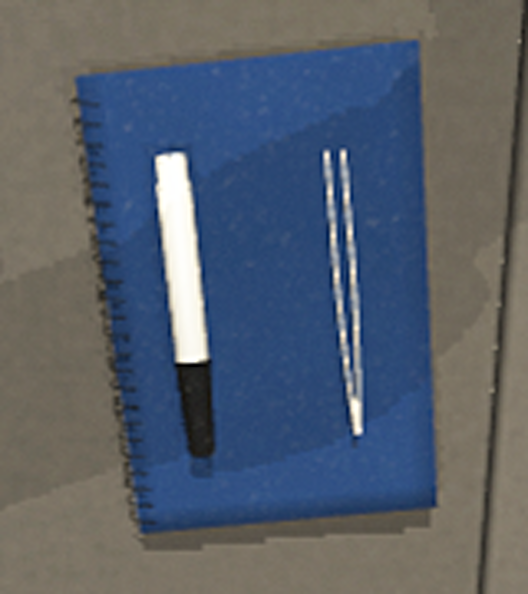

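Run:
```python
from h import *
import pickle
st,im,d,o=pickle.load(open("w10.pkl","rb"))
e=onplane("wrist",[(341.5,85.7),(348.2,172.4)],.015,st); print(e.mean(0),np.linalg.norm(e[1]-e[0]),np.degrees(np.arctan2(*(e[0]-e[1])[[1,0]])))
im,d=vision.grab_frame("scene")
for n,z in(("jar",.096),("vial",.152)):
    r=models.masks_of("scene",n)
    if r: print(n,r[0]["p"],*topc("scene",r[0]["mask"],d,z))
print(ticket.close_job()); rep("")
```

```text
[0.51100685 0.23712806 0.015     ] 0.12929713253220756 96.27271579630796
jar 0.73 circ [ 0.4541 -0.153 ] 0.027 rect [ 455.6 -155.3] [52.1 46.3] 16.3 mean [ 0.4569 -0.1583] 297
vial 0.81 circ [ 0.4526 -0.1504] 0.0113 rect [ 452.7 -149.9] [19.8 20.2] 16.3 mean [ 0.4527 -0.1504] 88
the job is handed in; nothing more can be done
None
the job is handed in; nothing more can be done
```

Job handed in at about 52 s: by the last wrist-camera views the jar is within about 1 mm of midway between dish and timer, the vial stands upright on its lid about 2 mm off centre, and the pen and forceps lie along the notebook within about 2 mm of the middle of their halves.

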